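Heft the stamp boxes and fetch out the weighted tile stamp

TASK

Three identical closed boxes on the tile workshop's bench each hold a tile stamp, and one of the stamps is weighted. Heft the closed boxes, lifting them clear of the table and standing them back down, to find the heavy one. Take the lid off that box, lay it flat on the table with its grip up, lift the stamp out and set it down gently, upright, on the middle of the cork pad; all boxes end upright on the table, the other two closed, and never two boxes open at once.

Things in the scene. Friction and masses are not known exactly. Their poses are not given: they have to be found in the camera images.
- box_1_mid (a point): Centre, 30 mm above the underside, of one of three identical loose plywood boxes, 120 (own x) x 60 (y) x 60 mm (z, up), walls 4 mm, inside 112 x 52 mm; closed by a lid, one stamp in each. Grip it across the 60 mm, below the lid. Closed, two weigh about 0.27 kg, the heavy one about 0.56 kg; which one cannot be seen and changes each time.
- box_2_mid (a point): Centre, 30 mm above the underside, of one of three identical loose plywood boxes, 120 (own x) x 60 (y) x 60 mm (z, up), walls 4 mm, inside 112 x 52 mm; closed by a lid, one stamp in each. Grip it across the 60 mm, below the lid. Closed, two weigh about 0.27 kg, the heavy one about 0.56 kg; which one cannot be seen and changes each time.
- box_3_mid (a point): Centre, 30 mm above the underside, of one of three identical loose plywood boxes, 120 (own x) x 60 (y) x 60 mm (z, up), walls 4 mm, inside 112 x 52 mm; closed by a lid, one stamp in each. Grip it across the 60 mm, below the lid. Closed, two weigh about 0.27 kg, the heavy one about 0.56 kg; which one cannot be seen and changes each time.
- lid_1_knob (a point): Centre of the red grip, a bar 40 (x) x 12 (y) x 22 mm (z) on the loose lid of box_1: wood, 118 x 58 x 5 mm, 50 g, with a 4 mm lip under it that drops loosely into the box. Seated: 46 mm above the box centre, axes as the box; lying on the table, grip up: 20 mm above it. The lid plate's top is 11 mm below this point.
- lid_2_knob (a point): Centre of the red grip, a bar 40 (x) x 12 (y) x 22 mm (z) on the loose lid of box_2: wood, 118 x 58 x 5 mm, 50 g, with a 4 mm lip under it that drops loosely into the box. Seated: 46 mm above the box centre, axes as the box; lying on the table, grip up: 20 mm above it. The lid plate's top is 11 mm below this point.
- lid_3_knob (a point): Centre of the red grip, a bar 40 (x) x 12 (y) x 22 mm (z) on the loose lid of box_3: wood, 118 x 58 x 5 mm, 50 g, with a 4 mm lip under it that drops loosely into the box. Seated: 46 mm above the box centre, axes as the box; lying on the table, grip up: 20 mm above it. The lid plate's top is 11 mm below this point.
- stamp_1_mid (a point): Centre, 24 mm above the underside, of the stamp standing loose in box_1, 48 mm high: dark base 80 (x) x 46 (y) x 20 mm, on its middle a wooden handle 16 (x) x 28 (y) x 28 mm, its top 8 mm below the box rim. Axes about as the box. All look alike: one is weighted (0.36 kg), two light (0.07 kg). Pinch the handle from above across its 16 mm, along the box length.
- stamp_2_mid (a point): Centre, 24 mm above the underside, of the stamp standing loose in box_2, 48 mm high: dark base 80 (x) x 46 (y) x 20 mm, on its middle a wooden handle 16 (x) x 28 (y) x 28 mm, its top 8 mm below the box rim. Axes about as the box. All look alike: one is weighted (0.36 kg), two light (0.07 kg). Pinch the handle from above across its 16 mm, along the box length.
- stamp_3_mid (a point): Centre, 24 mm above the underside, of the stamp standing loose in box_3, 48 mm high: dark base 80 (x) x 46 (y) x 20 mm, on its middle a wooden handle 16 (x) x 28 (y) x 28 mm, its top 8 mm below the box rim. Axes about as the box. All look alike: one is weighted (0.36 kg), two light (0.07 kg). Pinch the handle from above across its 16 mm, along the box length.
- pad_top (a point): Middle of the top of the square cork pad, 130 x 130 x 8 mm, fixed flat on the table; this point is 8 mm above the table, z up, x and y along its edges. It lies to the robot's left of all the boxes, with a clear strip of table at least 100 mm wide between them, where a lid can be laid with its length pointing away from the robot.
Mind the look-alikes: they are no part of the job. What is shaped like the part that bears lid_2_knob but yellow is not meant.

How it is judged:
By the outcome, as a careful person would: the job done as asked, in the order asked, and still so for the second after the job is handed in, with the robot touching nothing.
It also fails if it takes over 72 s, if anything falls off the work surface, if the arm or the gripper's body presses on something with over 40 N, if the wrist force passes 120 N, or if a joint passes its speed limit or range.

ROBOT

A 7-joint arm with a two-finger parallel gripper is mounted at the origin on the work surface. World frame = base frame: x ahead of the robot, y to its left, z up, the work surface at z = 0. Lengths are in mm, angles in rad, forces in N, time in s.
With the tool pointing down it reaches from about 425 to 800 mm from the base axis. Payload 8.3 kg.
Tool frame: the origin (TCP) lies on the mounting face of the last link; the fingertips stand 173 mm ahead of it and the grasp point (between the pads) lies 155 mm ahead of it (ctrl.grip_point_offset is the distance from the TCP to the grasp point, in mm); z points along the fingers, y is the line along which they close (so a half turn about z gives the same grasp; the last joint's range is limited). The gripper opens to 85 mm and grips with 20 to 120 N. Pads are 22 mm wide; open, the fingers measure 114 mm over their backs; the gripper's body (76 mm by 85 mm) begins 54 mm behind the grasp point. The pads swing forward as they close: fully open they stand 13 mm farther back than shut.
Start: joints at [-1.311, 0.383, 0.016, 1.37, -0.006, 1.388, -0.046], TCP at [198.225, 592.725, 404.679] pointing down, gripper open.
Joint ranges: [-2.95, 2.95], [-0.25, 2.06], [-1.52, 1.56], [0.18, 2.33], [-1.44, 4.58], [0.02, 2.06], [-3.01, 3.01]. Speed limits (rad/s): [2.39, 2.39, 3.01, 3.01, 3.14, 3.14, 3.14].

INTERFACE

Orientations are given as a unit quaternion [x, y, z, w].
In Python, from bench import ctrl, viewer gives the robot as it stands. The module is installed in compiled form; this text tells all that it offers.
- The arm moves only by the tool carry_out, never from a script. Its argument "targets" is a list of rows, each a list of 3 entries, a list of its own where there are three numbers: the turn, a rotation vector about the world's x, y, z in rad, then the shift along the world's x, y, z in m, then the closure in counts, from 0 (fully open) to 255 (shut). In form: [[[rx, ry, rz], [dx, dy, dz], hand], ...]. A call has 1 to 5 rows; each row shifts and turns the commanded pose from where the row before left it; what a row does not reach is not made up. A row lasts 1/8 s, in which the tool goes at most 62.5 mm and 10.7 degrees, less where a joint would pass 70% of its speed; a pose out of reach is approached as far as the arm can. A call is refused whole if a number of a shift passes 0.0625 or a number of a turn 0.188, either way. A call with a gripper value outside its range is refused whole. The fingers move at their own pace and stop on an object; "newtons" is the grip in N (left out, the last holds). Time passes only in rows, so rows that do not move let the fingers close. It gives the time, the measured TCP pose, the force, the opening and the grip force at its end, in the units of the state.
- ctrl.state(): the state, without advancing time (a new reading comes with each control period).
- viewer.camera(name): name is "side" or "top" or "wrist"; returns a dict with "image" (420x560x3 uint8, blue, green, red), "z_map" (420x560 float32, mm along the optical axis (not along the pixel's ray), 0 where there is no reading), "fx", "fy", "cx", "cy" (pixels), "R" (3x3) and "t" (3): a world point X has camera coordinates R X + t. Camera axes: x right, y down, z forward; pixel columns grow to the right and rows downward; lengths in mm; the calibration is good to about 2 mm. A picture is of the moment at which its call begins.
- ctrl.hand_in(): hands the job in; it is judged then, once.
The state is a dict: "t": time; "joint_pos": joint angles; "joint_velocities": joint speeds; "effort": joint torques, N m; "tcp_pos": TCP position; "eef_rot": TCP orientation; "ft_force": force on the tool from outside, world axes, zero at the start; "wrist_torque": the same for the moment, N m; "opening": finger opening in mm; "finger_force": force on a finger pad.
Only numpy, scipy, OpenCV 4.12 (cv2) and the standard library are available. Lean on these libraries where they do the work, as an engineer would, in place of code of your own. Each camera call takes 0.05 s, during which the arm holds its last target. There are 200 camera calls.

## Working session

There is one attempt and no reset: what is moved stays moved. The work goes in short steps, Python scripts to look and compute and a tool call to move; the robot and the scene stay as the last step left them, time stands still between calls to the robot, and variables do not carry over. Pictures are saved under pics/ and viewed, at most 10 in all, crops included, and the job is handed in when it is done.

Besides the shell and the picture viewer there is one more tool, called after ">>>" as name(argument=value, ...) on one line, values as JSON. carry_out: Moves the arm, as the interface text tells. Its arguments: {"type":"object","properties":{"targets":{"type":"array","items":{"type":"array"}},"newtons":{"type":"number"}},"required":["targets"]}

```bash
mkdir -p pics
cat > h.py <<'E'
import numpy as np, cv2
from bench import ctrl, viewer
def world(c):
    z=c["z_map"].astype(float); v,u=np.mgrid[:z.shape[0],:z.shape[1]]
    P=np.stack([(u-c["cx"])/c["fx"]*z,(v-c["cy"])/c["fy"]*z,z],-1)
    return (P-np.array(c["t"]))@np.array(c["R"])   # R^T(P-t)
def mask(c,lo,hi):
    return cv2.inRange(cv2.cvtColor(c["image"],cv2.COLOR_BGR2HSV),lo,hi)>0
E
python3 - <<'E'
from h import *
for n in("top","side"):
    c=viewer.camera(n); cv2.imwrite(f"pics/{n}0.png",c["image"]); np.savez(f"{n}0.npz",**c)
s=ctrl.state();print(s, ctrl.grip_point_offset)
c=dict(np.load("top0.npz"));print(c["R"],c["t"],c["fx"])
W=world(c)
hsv=cv2.cvtColor(c["image"],cv2.COLOR_BGR2HSV)
for nm,m in(("red",mask(c,(0,130,60),(8,255,255))|mask(c,(172,130,60),(180,255,255))),("yel",mask(c,(20,120,80),(35,255,255)))):
    k,l,st,ce=cv2.connectedComponentsWithStats(m.astype(np.uint8))
    for i in range(1,k):
        if st[i,4]>25:
            p=W[(l==i)&(c["z_map"]>0)]; print(nm,ce[i].round(),st[i,4],np.median(p,0).round(1))
E
```

```text
{'t': 0.1, 'joint_pos': array([-1.31089419,  0.38417605,  0.01637562,  1.37104249, -0.00630483,
        1.38819037, -0.04652363]), 'joint_velocities': array([ 0.00263537, -0.00071053, -0.001016  , -0.0029739 ,  0.00053948,
       -0.00096549, -0.00049995]), 'effort': array([ 3.11809767e-03, -6.29130363e+01,  8.47394317e-01, -3.72760892e+01,
        1.65719655e-02,  1.05126467e-02, -1.83087525e-05]), 'tcp_pos': array([198.17978271, 592.59796681, 403.76787253]), 'eef_rot': array([ 1.60682212e-01,  9.87005798e-01, -8.73780690e-04, -1.31356390e-04]), 'ft_force': array([-0.36214157,  0.34162403,  0.29201274]), 'wrist_torque': array([0.00305777, 0.01090527, 0.06075388]), 'finger_force': 0.0, 'opening': 85.60717499936897} 154.70000000000002
[[-0.15596633 -0.98775076 -0.00479059]
 [-0.95878343  0.15255497 -0.23971089]
 [ 0.23750544 -0.03279369 -0.9708325 ]] [ 48.54920066 490.05581369 940.57355772] 493.6845815481166
red [412. 152.] 209 [ 560.8 -315.5   82.8]
red [337. 172.] 175 [ 543.  -157.7   83.9]
red [256. 178.] 171 [556.9   6.6  84.7]
red [ 15. 209.] 87 [582.8 511.8  37.6]
red [ 11. 223.] 43 [555.3 519.7  37.2]
red [ 42. 237.] 103 [517.3 463.9  16.4]
red [ 18. 234.] 26 [529.9 504.1  37.6]
red [ 24. 236.] 38 [523.7 494.4  37.1]
red [ 30. 244.] 38 [503.1 483.1  37.2]
red [ 32. 250.] 86 [491.5 486.5  26.8]
red [342. 255.] 80 [ 382.5 -143.1   29.6]
red [ 10. 258.] 73 [483.7 530.7  24.8]
yel [341. 257.] 1478 [ 381.6 -142.9    7.7]
```

View pics/top0.png

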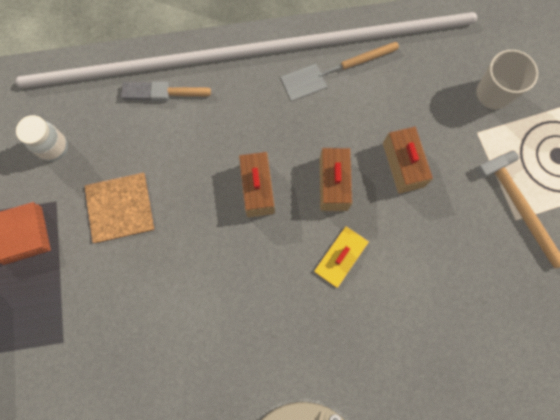

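The top view shows three closed boxes with red grips: (256,178), (337,172) and (412,152). The look-alike is a yellow lid with a red grip lying on the table at (341,257), and it is not meant. The other red things are the book at (20,235). The cork pad is at (120,208). I choose the three brown-lidded boxes and will check them in a crop.

Run:
```python
from h import *
c=dict(np.load("top0.npz"));W=world(c)
cv2.imwrite("pics/crop.png",cv2.resize(c["image"][120:300,225:445],None,fx=3,fy=3,interpolation=cv2.INTER_CUBIC))
def rect(m,nm):
    k,l,st,ce=cv2.connectedComponentsWithStats(m.astype(np.uint8))
    for i in range(1,k):
        if st[i,4]>300:
            p=W[l==i]; r=cv2.minAreaRect(p[:,:2].astype(np.float32)); print(nm,ce[i].round(),st[i,4],np.round(r[0],1),np.round(r[1],1),round(r[2],1),np.median(p[:,2]).round(1),p.mean(0).round(1))
z=W[...,2]; ok=c["z_map"]>0
rect(ok&(z>52)&(z<72)&(W[...,1]<150)&(W[...,1]>-420),"box")
rect(ok&(z>78)&(z<95)&(W[...,1]<150),"knob") 
hs=cv2.cvtColor(c["image"],cv2.COLOR_BGR2HSV)
m=mask(c,(5,90,60),(20,255,255)); m[:,:80]=0;m[:,160:]=0;m[:150]=0
rect(m,"pad")
red=mask(c,(0,130,60),(8,255,255))|mask(c,(172,130,60),(180,255,255))
k,l,st,ce=cv2.connectedComponentsWithStats((red&(z>70)&(W[...,1]<150)).astype(np.uint8))
for i in range(1,k):
    if st[i,4]>50:
        p=W[l==i];r=cv2.minAreaRect(p[:,:2].astype(np.float32));print("red",ce[i].round(),r,p[:,2].max(), p[p[:,2]>81].mean(0))
```

```text
box [409. 156.] 1503 [ 562.7 -316. ] [119.9  61. ] 5.0 63.2 [ 560.  -314.1   62.9]
box [336. 176.] 1503 [ 543.4 -157.5] [ 60.3 119.3] 80.8 63.5 [ 541.2 -156.2   63.4]
box [256. 181.] 1530 [559.5   7.2] [ 59.9 121.1] 88.6 63.7 [556.1   7.3  63.6]
pad [118. 208.] 3647 [420.6 214.5] [508.1 172.9] 32.9 7.3 [560.2 304.9  11.1]
red [412. 152.] ((407.8739929199219, -167.71192932128906), (34.47319030761719, 459.855224609375), 46.137733459472656) 1030.843671860755 [ 559.4053398  -313.69066163   93.23507632]
red [337. 172.] ((543.7528076171875, -157.50108337402344), (12.24577808380127, 39.85366439819336), 79.55239868164062) 90.59587895739223 [ 543.81971821 -157.75893349   85.32608208]
red [255. 177.] ((558.6914672851562, 7.183628559112549), (11.687393188476562, 41.1270751953125), 88.3355941772461) 90.7403647599469 [558.276123     7.11032451  85.82023274]
```

View pics/crop.png

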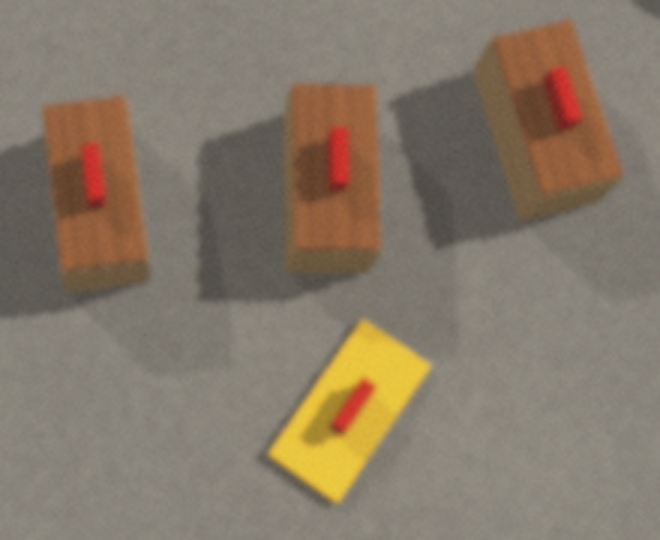

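The crop confirms three brown-lidded boxes with red grips, at crop (95,190), (335,175) and (550,105). The yellow lid at (350,410) is a decoy. Next I move to the left box.

>>> carry_out(targets=[[[0,0,0.02],[0.0241,-0.039,-0.008],0],[[0,0,0.02],[0.0241,-0.039,-0.008],0],[[0,0,0.02],[0.0241,-0.039,-0.008],0],[[0,0,0.02],[0.0241,-0.039,-0.008],0],[[0,0,0.02],[0.0241,-0.039,-0.008],0]], newtons=40)

```text
t: 0.72
tcp_pos: [319.3, 396.2, 364.1]
eef_rot: [0.111, 0.994, -0.0, -0.0]
ft_force: [0.4, -1.1, 1.3]
opening: 85.2
finger_force: 0.0
```

>>> carry_out(targets=[[[0,0,0.02],[0.0241,-0.039,-0.008],0],[[0,0,0.02],[0.0241,-0.039,-0.008],0],[[0,0,0.02],[0.0241,-0.039,-0.008],0],[[0,0,0.02],[0.0241,-0.039,-0.008],0],[[0,0,0.02],[0.0241,-0.039,-0.008],0]])

```text
t: 1.35
tcp_pos: [439.7, 201.3, 324.3]
eef_rot: [0.061, 0.998, -0.0, -0.0]
ft_force: [0.2, -0.3, 0.4]
opening: 85.3
finger_force: 0.0
```

>>> carry_out(targets=[[[0,0,0.02],[0.0241,-0.039,-0.008],0],[[0,0,0.02],[0.0241,-0.039,-0.008],0],[[0,0,0.02],[0.0241,-0.039,-0.008],0],[[0,0,0.02],[0.0241,-0.039,-0.008],0],[[0,0,0.02],[0.0241,-0.039,-0.008],0]])

```text
t: 1.98
tcp_pos: [560.2, 6.6, 284.1]
eef_rot: [0.011, 1.0, -0.0, -0.0]
ft_force: [0.0, -0.1, -0.1]
opening: 85.6
finger_force: 0.0
```

>>> carry_out(targets=[[[0,0,0],[0,0,0],0]])

```text
t: 2.1
tcp_pos: [560.3, 3.4, 283.7]
eef_rot: [0.014, 1.0, -0.001, -0.001]
ft_force: [-0.4, -0.5, 0.2]
opening: 85.4
finger_force: 0.0
```

>>> carry_out(targets=[[[0,0,0],[0,0,-0.03],0],[[0,0,0],[0,0,-0.03],0],[[0,0,0],[0,0,-0.022],0],[[0,0,0],[0,0,-0.009],0],[[0,0,0],[0,0,0],0]])

```text
t: 2.72
tcp_pos: [559.5, 8.2, 193.5]
eef_rot: [0.011, 1.0, -0.0, -0.001]
ft_force: [0.1, 0.1, -0.3]
opening: 85.4
finger_force: 0.0
```

Run:
```python
from h import *
c=dict(np.load("top0.npz"));W=world(c);z=W[...,2]
m=np.zeros(z.shape,np.uint8);cork=mask(c,(5,60,60),(25,255,255));m[165:250,75:165]=cork[165:250,75:165]
m=cv2.morphologyEx(m,cv2.MORPH_OPEN,np.ones((3,3)))>0
m&=(abs(z-7)<5)
p=W[m];print(m.sum(),cv2.minAreaRect(p[:,:2].astype(np.float32)),p.mean(0))
s=ctrl.state();print(s["tcp_pos"],s["ft_force"],s["joint_pos"].round(2))
c=viewer.camera("side");cv2.imwrite("pics/side1.png",c["image"])
```

```text
3573 ((563.4803466796875, 307.8744201660156), (133.1971435546875, 135.66952514648438), 3.2932374477386475) [562.66455802 306.96134708   7.30209659]
[559.50604602   8.19310937 193.46977561] [ 0.11804521  0.11398397 -0.33736985] [-0.38  0.47  0.39  1.81 -0.22  0.91  1.65]
```

View pics/side1.png

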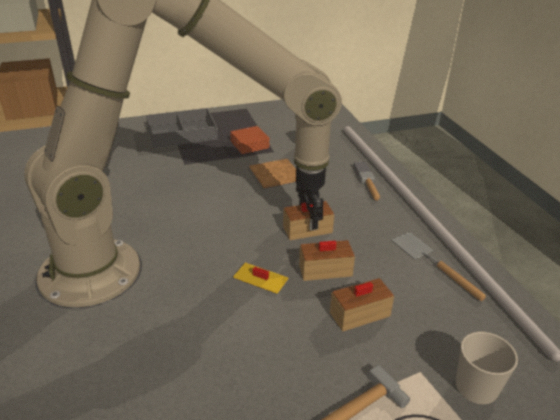

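The side view shows the open gripper straddling the left box at about (310,215), and the other two boxes at (327,260) and (362,302). The pad is at (275,172). Closing and lifting.

>>> carry_out(targets=[[[0,0,0],[0,0,0],255],[[0,0,0],[0,0,0],255],[[0,0,0],[0,0,0],255],[[0,0,0],[0,0,0],255],[[0,0,0],[0,0,0],255]], newtons=40)

```text
t: 3.4
tcp_pos: [560.3, 7.5, 194.9]
eef_rot: [0.011, 1.0, 0.0, 0.001]
ft_force: [-0.8, -0.4, 6.5]
opening: 59.7
finger_force: 44.9
```

>>> carry_out(targets=[[[0,0,0],[0,0,0.01],255],[[0,0,0],[0,0,0.02],255],[[0,0,0],[0,0,0.02],255],[[0,0,0],[0,0,0],255],[[0,0,0],[0,0,0],255]])

```text
t: 4.03
tcp_pos: [559.3, 7.8, 243.1]
eef_rot: [0.011, 1.0, 0.0, -0.0]
ft_force: [0.5, -0.1, -2.2]
opening: 59.2
finger_force: 44.0
```

>>> carry_out(targets=[[[0,0,0],[0,0,0],255],[[0,0,0],[0,0,0],255]])

```text
t: 4.28
tcp_pos: [559.5, 7.7, 242.9]
eef_rot: [0.011, 1.0, -0.0, -0.001]
ft_force: [-0.5, 0.3, -2.9]
opening: 59.5
finger_force: 44.0
```

>>> carry_out(targets=[[[0,0,0],[0,0,-0.02],255],[[0,0,0],[0,0,-0.02],255],[[0,0,0],[0,0,-0.006],255],[[0,0,0],[0,0,-0.003],255],[[0,0,0],[0,0,-0.001],255]])

```text
t: 4.9
tcp_pos: [559.8, 7.6, 194.9]
eef_rot: [0.011, 1.0, 0.0, -0.0]
ft_force: [-9.5, 0.9, 12.9]
opening: 59.2
finger_force: 45.6
```

>>> carry_out(targets=[[[0,0,0],[0,0,0],255],[[0,0,0],[0,0,0],180]])

```text
t: 5.15
tcp_pos: [559.9, 7.6, 194.9]
eef_rot: [0.011, 1.0, 0.0, 0.0]
ft_force: [-5.2, 0.1, 6.1]
opening: 59.6
finger_force: 44.9
```

>>> carry_out(targets=[[[0,0,0],[0,0,0],0],[[0,0,0],[0,0,0],0],[[0,0,0],[0,0,0],0]])

```text
t: 5.52
tcp_pos: [559.9, 7.8, 193.8]
eef_rot: [0.011, 1.0, -0.0, 0.0]
ft_force: [0.6, -0.3, 0.2]
opening: 85.4
finger_force: 0.0
```

>>> carry_out(targets=[[[0,0,0],[0,0,0.05],0],[[0,0,0],[0,0,0.05],0],[[0,0,-0.034],[-0.0041,-0.0413,0.01],0],[[0,0,-0.034],[-0.0041,-0.0413,0],0],[[0,0,-0.034],[-0.0041,-0.0413,0],0]])

```text
t: 6.15
tcp_pos: [547.3, -117.3, 304.1]
eef_rot: [0.063, 0.998, 0.0, 0.0]
ft_force: [0.6, 0.3, 1.3]
opening: 85.3
finger_force: 0.0
```

>>> carry_out(targets=[[[0,0,-0.034],[-0.0042,-0.0414,-0.01],0],[[0,0,0],[0,0,0],0],[[0,0,0],[0,0,-0.04],0],[[0,0,0],[0,0,-0.04],0],[[0,0,0],[0,0,-0.015],0]])

```text
t: 6.78
tcp_pos: [542.6, -156.3, 196.5]
eef_rot: [0.079, 0.997, 0.0, -0.002]
ft_force: [-0.3, -0.5, 0.1]
opening: 85.4
finger_force: 0.0
```

>>> carry_out(targets=[[[0,0,0],[0,0,-0.005],0],[[0,0,0],[0,0,0],0]])

```text
t: 7.02
tcp_pos: [543.8, -157.6, 194.7]
eef_rot: [0.079, 0.997, -0.0, 0.001]
ft_force: [-0.2, -0.3, -0.0]
opening: 85.3
finger_force: 0.0
```

>>> carry_out(targets=[[[0,0,0],[0,0,0],255],[[0,0,0],[0,0,0],255],[[0,0,0],[0,0,0],255],[[0,0,0],[0,0,0],255],[[0,0,0],[0,0,0],255]], newtons=40)

```text
t: 7.65
tcp_pos: [543.8, -158.2, 195.2]
eef_rot: [0.079, 0.997, -0.0, 0.001]
ft_force: [-0.3, -0.9, 4.7]
opening: 59.4
finger_force: 45.5
```

>>> carry_out(targets=[[[0,0,0],[0,0,0.01],255],[[0,0,0],[0,0,0.02],255],[[0,0,0],[0,0,0.02],255],[[0,0,0],[0,0,0],255],[[0,0,0],[0,0,0],255]])

```text
t: 8.28
tcp_pos: [542.8, -157.3, 242.9]
eef_rot: [0.079, 0.997, 0.0, -0.001]
ft_force: [1.4, 0.3, -5.4]
opening: 59.2
finger_force: 45.0
```

>>> carry_out(targets=[[[0,0,0],[0,0,0],255],[[0,0,0],[0,0,0],255]])

```text
t: 8.52
tcp_pos: [543.0, -157.5, 242.9]
eef_rot: [0.079, 0.997, -0.0, -0.001]
ft_force: [0.2, -1.2, -5.2]
opening: 59.3
finger_force: 45.0
```

>>> carry_out(targets=[[[0,0,0],[0,0,-0.02],255],[[0,0,0],[0,0,-0.02],255],[[0,0,0],[0,0,-0.006],255],[[0,0,0],[0,0,-0.003],255],[[0,0,0],[0,0,0],255]])

```text
t: 9.15
tcp_pos: [543.5, -157.8, 195.5]
eef_rot: [0.079, 0.997, -0.0, 0.001]
ft_force: [-0.0, -0.0, -5.8]
opening: 59.4
finger_force: 45.1
```

Box B, the middle one, is the heavy one at about 5.4 N. I set it down, then heft C too to confirm.

>>> carry_out(targets=[[[0,0,0],[0,0,-0.001],255],[[0,0,0],[0,0,0],255]])

```text
t: 9.4
tcp_pos: [543.6, -157.9, 195.2]
eef_rot: [0.079, 0.997, 0.0, 0.001]
ft_force: [-5.5, 2.3, 6.5]
opening: 59.6
finger_force: 46.4
```

>>> carry_out(targets=[[[0,0,0],[0,0,0],180],[[0,0,0],[0,0,0],0],[[0,0,0],[0,0,0],0],[[0,0,0],[0,0,0],0]])

```text
t: 9.9
tcp_pos: [543.4, -157.6, 193.9]
eef_rot: [0.079, 0.997, -0.0, 0.0]
ft_force: [-0.6, -0.7, 0.2]
opening: 85.4
finger_force: 0.0
```

>>> carry_out(targets=[[[0,0,0],[0,0,0.05],0],[[0,0,0],[0,0,0.05],0],[[0,0,0.062],[0.0048,-0.0396,0.01],0],[[0,0,0.062],[0.0048,-0.0396,0],0],[[0,0,0.062],[0.0048,-0.0396,0],0]])

```text
t: 10.52
tcp_pos: [557.9, -277.4, 304.1]
eef_rot: [-0.015, 1.0, -0.0, 0.0]
ft_force: [0.8, 1.3, -0.1]
opening: 85.3
finger_force: 0.0
```

>>> carry_out(targets=[[[0,0,0.062],[0.0048,-0.0396,-0.01],0],[[0,0,0],[0,0,0],0],[[0,0,0],[0,0,-0.04],0],[[0,0,0],[0,0,-0.04],0],[[0,0,0],[0,0,-0.015],0]])

```text
t: 11.15
tcp_pos: [562.0, -314.4, 196.2]
eef_rot: [-0.045, 0.999, 0.001, -0.002]
ft_force: [-0.4, 0.5, 0.7]
opening: 85.1
finger_force: 0.0
```

>>> carry_out(targets=[[[0,0,0],[0,0,-0.005],0],[[0,0,0],[0,0,0],0]])

```text
t: 11.4
tcp_pos: [562.9, -316.1, 194.9]
eef_rot: [-0.045, 0.999, -0.0, 0.001]
ft_force: [0.1, 0.3, 1.2]
opening: 85.7
finger_force: 0.0
```

>>> carry_out(targets=[[[0,0,0],[0,0,0],255],[[0,0,0],[0,0,0],255],[[0,0,0],[0,0,0],255],[[0,0,0],[0,0,0],255],[[0,0,0],[0,0,0],255]], newtons=40)

```text
t: 12.02
tcp_pos: [562.9, -316.6, 195.4]
eef_rot: [-0.044, 0.999, -0.001, 0.001]
ft_force: [-0.2, -1.2, 6.1]
opening: 59.4
finger_force: 45.2
```

>>> carry_out(targets=[[[0,0,0],[0,0,0.01],255],[[0,0,0],[0,0,0.02],255],[[0,0,0],[0,0,0.02],255],[[0,0,0],[0,0,0],255],[[0,0,0],[0,0,0],255]])

```text
t: 12.65
tcp_pos: [562.3, -315.8, 243.6]
eef_rot: [-0.045, 0.999, 0.0, -0.0]
ft_force: [0.6, -0.0, -3.2]
opening: 59.4
finger_force: 44.3
```

>>> carry_out(targets=[[[0,0,0],[0,0,0],255],[[0,0,0],[0,0,0],255]])

```text
t: 12.9
tcp_pos: [562.3, -315.8, 242.9]
eef_rot: [-0.045, 0.999, 0.0, -0.001]
ft_force: [-0.3, -0.1, -2.3]
opening: 59.4
finger_force: 44.3
```

>>> carry_out(targets=[[[0,0,0],[0,0,-0.02],255],[[0,0,0],[0,0,-0.02],255],[[0,0,0],[0,0,-0.006],255],[[0,0,0],[0,0,-0.003],255],[[0,0,0],[0,0,-0.001],255]])

```text
t: 13.52
tcp_pos: [561.4, -315.6, 195.4]
eef_rot: [-0.044, 0.999, 0.002, -0.001]
ft_force: [-18.2, 12.4, 29.9]
opening: 59.7
finger_force: 48.1
```

>>> carry_out(targets=[[[0,0,0],[0,0,0],255]])

```text
t: 13.65
tcp_pos: [561.3, -315.6, 195.4]
eef_rot: [-0.044, 0.999, 0.001, -0.001]
ft_force: [-15.1, 10.6, 24.1]
opening: 59.7
finger_force: 47.2
```

>>> carry_out(targets=[[[0,0,0],[0,0,0.001],180],[[0,0,0],[0,0,0],0],[[0,0,0],[0,0,0],0],[[0,0,0],[0,0,0],0]])

```text
t: 14.15
tcp_pos: [562.5, -316.0, 194.3]
eef_rot: [-0.045, 0.999, -0.0, -0.0]
ft_force: [-0.2, 0.2, -0.2]
opening: 85.3
finger_force: 0.0
```

>>> carry_out(targets=[[[0,0,0],[0,0,0.05],0],[[0,0,0],[0,0,0.05],0],[[0,0,-0.062],[-0.0048,0.0396,0.01],0],[[0,0,-0.062],[-0.0048,0.0396,0],0],[[0,0,-0.062],[-0.0048,0.0396,0],0]])

```text
t: 14.78
tcp_pos: [547.9, -196.1, 304.8]
eef_rot: [0.049, 0.999, -0.0, 0.0]
ft_force: [-0.1, -0.1, -0.3]
opening: 85.3
finger_force: 0.0
```

>>> carry_out(targets=[[[0,0,-0.062],[-0.0048,0.0396,0.01],0],[[0,0,0],[0,0,0],0]])

```text
t: 15.02
tcp_pos: [544.0, -153.7, 315.1]
eef_rot: [0.077, 0.997, 0.001, 0.0]
ft_force: [0.3, -0.1, -0.3]
opening: 85.7
finger_force: 0.0
```

Run:
```python
from h import *
s=ctrl.state();print(s["tcp_pos"],s["eef_rot"].round(3),s["ft_force"].round(1),s["joint_pos"].round(2))
for n in("top","wrist"):
    c=viewer.camera(n);cv2.imwrite(f"pics/{n}2.png",c["image"]);np.savez(f"{n}2.npz",**c);W=world(c);z=W[...,2];ok=c["z_map"]>0
    red=mask(c,(0,130,60),(8,255,255))|mask(c,(172,130,60),(180,255,255))
    for nm,m in(("box",ok&(z>52)&(z<72)&(W[...,1]<60)&(W[...,1]>-380)),("red",red&ok&(z>68)&(z<95)&(W[...,1]<60))):
        k,l,st,ce=cv2.connectedComponentsWithStats(m.astype(np.uint8))
        for i in range(1,k):
            if st[i,4]>80:
                p=W[l==i];r=cv2.minAreaRect(p[:,:2].astype(np.float32));print(n,nm,ce[i].round(),st[i,4],np.round(r[0],1),np.round(r[1],1),round(r[2],1),np.median(p[:,2]).round(1))
```

```text
[ 543.97745459 -153.7372073   315.14771209] [0.077 0.997 0.001 0.   ] [ 0.3 -0.1 -0.3] [-0.22  0.34  0.55  1.69 -0.19  1.17  1.8 ]
top box [416. 163.] 785 [ 560.9 -316.7] [120.3  55.3] 3.8 63.4
top box [255. 181.] 1522 [558.6   9.2] [ 60.  120.2] 88.7 63.8
top red [411. 154.] 131 [ 560.7 -313.7] [38.8 12.3] 2.8 84.7
top red [254. 178.] 126 [557.6   9.1] [11.8 39.6] 88.3 85.2
wrist box [502. 196.] 12749 [557.3   6.2] [ 61.2 120.7] 88.5 64.3
wrist box [279. 212.] 11598 [ 542.1 -158.6] [ 60.3 118.7] 80.9 64.4
wrist box [ 76. 247.] 8626 [ 550.4 -316.4] [101.4  61.4] 5.2 64.3
wrist red [523. 210.] 2160 [556.5   6.4] [13.7 39.9] 88.3 84.6
wrist red [279. 227.] 1117 [ 542.2 -158.4] [12.  39.9] 80.8 86.2
wrist red [ 67. 281.] 1903 [ 559.3 -315.9] [39.9 13.8] 4.8 83.8
```

View pics/wrist2.png

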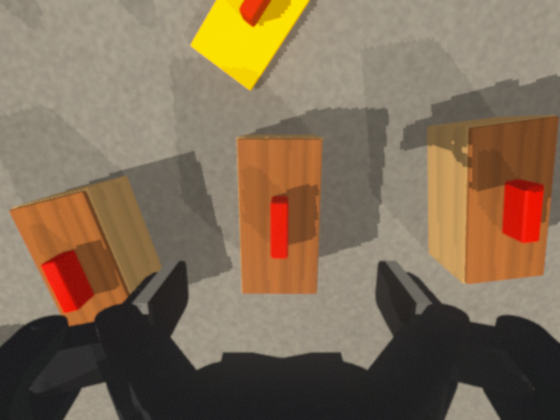

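The wrist view shows all three boxes closed and upright. The middle box's grip is centred between the fingers at (279,227). Next I go down, pinch the lid grip and lift.

>>> carry_out(targets=[[[0,0,0],[-0.0008,-0.0005,-0.03],0],[[0,0,0],[0,0,-0.03],0],[[0,0,0],[0,0,-0.013],120],[[0,0,0],[0,0,0],150],[[0,0,0],[0,0,0],150]], newtons=25)

```text
t: 15.75
tcp_pos: [542.8, -158.8, 242.8]
eef_rot: [0.08, 0.997, -0.0, 0.001]
ft_force: [0.4, 0.6, -0.2]
opening: 35.4
finger_force: 0.0
```

>>> carry_out(targets=[[[0,0,0],[0,0,0],255],[[0,0,0],[0,0,0],255],[[0,0,0],[0,0,0],255],[[0,0,0],[0,0,0],255],[[0,0,0],[0,0,0],255]])

```text
t: 16.38
tcp_pos: [542.8, -158.2, 242.8]
eef_rot: [0.079, 0.997, -0.0, 0.001]
ft_force: [-0.6, -0.2, 5.9]
opening: 11.2
finger_force: 27.5
```

>>> carry_out(targets=[[[0,0,0],[0,0,0.01],255],[[0,0,0],[0,0,0.02],255],[[0,0,0],[0,0,0.03],255],[[0,0,0],[0,0,0.005],255],[[0,0,0],[0,0,0],255]])

```text
t: 17.0
tcp_pos: [542.4, -157.9, 306.7]
eef_rot: [0.079, 0.997, 0.0, 0.0]
ft_force: [-0.0, 0.6, -2.1]
opening: 11.1
finger_force: 26.7
```

Run:
```python
from h import *
s=ctrl.state();print(s["tcp_pos"],s["ft_force"].round(1),s["opening"])
a=viewer.camera("wrist")["image"];b=viewer.camera("side")["image"]
cv2.imwrite("pics/lift.png",cv2.resize(np.hstack([a,b[100:340,180:500].repeat(1,0) if 0 else cv2.resize(b[120:330,220:500],(560,420))]),(800,300)))
```

```text
[ 542.35166636 -157.9412625   306.742465  ] [-0.   0.6 -2.1] 11.13183567254641
```

View pics/lift.png

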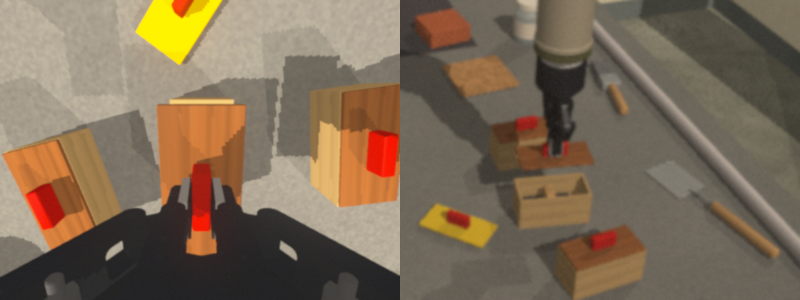

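The pictures show the lid held level at (560,152) in the side half, with box B open below it and its stamp inside. Now I carry the lid over A to the strip.

>>> carry_out(targets=[[[0,0,0.02],[0.001,0.0366,0],255],[[0,0,0.02],[0.001,0.0366,0],255],[[0,0,0.02],[0.001,0.0366,0],255],[[0,0,0.02],[0.001,0.0366,0],255],[[0,0,0.02],[0.001,0.0366,0],255]])

```text
t: 17.73
tcp_pos: [547.0, 26.2, 305.6]
eef_rot: [0.029, 1.0, -0.0, -0.001]
ft_force: [-0.6, -0.2, -0.5]
opening: 11.4
finger_force: 26.7
```

>>> carry_out(targets=[[[0,0,0.02],[0.001,0.0366,0],255],[[0,0,0.02],[0.001,0.0366,0],255],[[0,0,0.02],[0.001,0.0366,0],255],[[0,0,0],[0,0,0],255],[[0,0,0],[0,0,-0.04],255]])

```text
t: 18.35
tcp_pos: [551.6, 134.9, 268.1]
eef_rot: [-0.001, 1.0, 0.001, 0.002]
ft_force: [0.8, -0.2, -1.7]
opening: 11.5
finger_force: 26.7
```

>>> carry_out(targets=[[[0,0,0],[0,0,-0.04],255],[[0,0,0],[0,0,-0.025],255],[[0,0,0],[0,0,-0.01],255],[[0,0,0],[0,0,0],255]])

```text
t: 18.85
tcp_pos: [550.3, 134.1, 191.2]
eef_rot: [-0.0, 1.0, -0.0, -0.001]
ft_force: [-0.2, -0.1, 0.1]
opening: 11.3
finger_force: 26.7
```

>>> carry_out(targets=[[[0,0,0],[0,0,-0.002],255],[[0,0,0],[0,0,-0.001],255],[[0,0,0],[0,0,0],255]])

```text
t: 19.23
tcp_pos: [550.6, 134.8, 189.2]
eef_rot: [-0.001, 1.0, 0.0, 0.0]
ft_force: [-1.0, -0.6, -0.2]
opening: 11.5
finger_force: 26.7
```

>>> carry_out(targets=[[[0,0,0],[0,0,-0.001],255],[[0,0,0],[0,0,0],255]])

```text
t: 19.48
tcp_pos: [550.4, 134.8, 187.7]
eef_rot: [-0.001, 1.0, -0.0, -0.0]
ft_force: [0.4, 0.6, 0.1]
opening: 11.4
finger_force: 26.7
```

>>> carry_out(targets=[[[0,0,0],[0,0,-0.001],255],[[0,0,0],[0,0,0],255]])

```text
t: 19.73
tcp_pos: [550.5, 134.8, 186.8]
eef_rot: [-0.001, 1.0, 0.0, 0.0]
ft_force: [-0.4, -0.4, 1.9]
opening: 11.6
finger_force: 27.0
```

>>> carry_out(targets=[[[0,0,0],[0,0,-0.0005],255],[[0,0,0],[0,0,0],255]])

```text
t: 19.98
tcp_pos: [550.5, 134.7, 186.8]
eef_rot: [-0.001, 1.0, 0.0, 0.0]
ft_force: [-2.8, -0.4, 7.0]
opening: 11.2
finger_force: 27.7
```

>>> carry_out(targets=[[[0,0,0],[0,0,0.0005],200],[[0,0,0],[0,0,0],150],[[0,0,0],[0,0,0],120],[[0,0,0],[0,0,0],120]])

```text
t: 20.48
tcp_pos: [550.4, 134.7, 186.6]
eef_rot: [-0.001, 1.0, -0.0, -0.0]
ft_force: [0.4, 0.8, -0.3]
opening: 45.2
finger_force: 0.0
```

>>> carry_out(targets=[[[0,0,0],[0,0,0.02],120],[[0,0,0],[0,0,0.04],120],[[0,0,0],[0,0,0.05],120],[[0,0,-0.1731],[-0.0008,-0.0293,0.005],150],[[0,0,-0.1731],[-0.0008,-0.0293,0.005],150]])

```text
t: 21.1
tcp_pos: [548.9, 75.7, 307.6]
eef_rot: [0.174, 0.985, 0.0, 0.001]
ft_force: [0.0, -0.8, -0.2]
opening: 35.2
finger_force: 0.0
```

>>> carry_out(targets=[[[0,0,-0.1731],[-0.0008,-0.0293,0],150],[[0,0,-0.1731],[-0.0008,-0.0293,0],150],[[0,0,-0.1731],[-0.0008,-0.0293,0],150],[[0,0,-0.1731],[-0.0008,-0.0293,0],150],[[0,0,-0.1731],[-0.0008,-0.0293,0],150]])

```text
t: 21.72
tcp_pos: [544.7, -71.3, 306.7]
eef_rot: [0.571, 0.821, 0.0, 0.0]
ft_force: [0.1, 0.9, -0.0]
opening: 35.3
finger_force: 0.0
```

>>> carry_out(targets=[[[0,0,-0.1731],[-0.0008,-0.0293,0],150],[[0,0,-0.1731],[-0.0008,-0.0293,0],150],[[0,0,-0.1731],[-0.0008,-0.0293,0],150],[[0,0,0],[0,0,0],150],[[0,0,0],[0,0,0],150]])

```text
t: 22.35
tcp_pos: [542.5, -157.7, 306.5]
eef_rot: [0.76, 0.65, 0.0, -0.0]
ft_force: [0.5, -0.4, -1.0]
opening: 35.2
finger_force: 0.0
```

```bash
cat > look.py <<'E'
from h import *
s=ctrl.state();print(s["tcp_pos"],s["eef_rot"].round(3),s["ft_force"].round(1),s["joint_pos"].round(2),s["opening"])
c=viewer.camera("wrist");cv2.imwrite("pics/w3.png",c["image"]);W=world(c);z=W[...,2];ok=c["z_map"]>0
v=np.array([np.cos(np.radians(9.2)),-np.sin(np.radians(9.2))]);n=np.array([-v[1],v[0]])
d=W[...,:2]-np.array([542.3,-158.4]);a=d@v;b=d@n
inb=ok&(abs(a)<54)&(abs(b)<24)
for nm,m in(("handle",inb&(z>44)&(z<58)),("base",inb&(z>18)&(z<30)),("rim",ok&(abs(a)<70)&(abs(b)<40)&(z>54)&(z<66))):
    p=W[m]
    if len(p)<20: print(nm,len(p));continue
    r=cv2.minAreaRect(p[:,:2].astype(np.float32));q=np.argwhere(m).mean(0)[::-1]
    print(nm,len(p),q.round(),np.round(r[0],1),np.round(r[1],1),round(r[2],1),np.median(p,0).round(1),"a",np.percentile(a[m],[1,99]).round(1),"b",np.percentile(b[m],[1,99]).round(1))
E
python3 look.py
```

```text
[ 542.53467771 -157.65582114  306.48638605] [ 0.76  0.65  0.   -0.  ] [ 0.5 -0.4 -1. ] [-0.41  0.41  0.81  1.7  -0.32  1.17  0.34] 35.23769170668675
handle 800 [279. 216.] [ 538.6 -157.2] [28.5 15.8] 81.3 [ 538.9 -155.8   51.4] a [-11.6   4. ] b [-12.4  14.6]
base 3754 [279. 210.] [ 538.2 -159.7] [41.7 80.2] 81.6 [ 541.5 -158.1   23.6] a [-43.3  35.5] b [-22.   18.4]
rim 3170 [284. 216.] [ 542.8 -158.4] [ 60.2 120.6] 80.8 [ 542.5 -150.1   59.4] a [-59.2  60.2] b [-29.7  30. ]
```

View pics/w3.png

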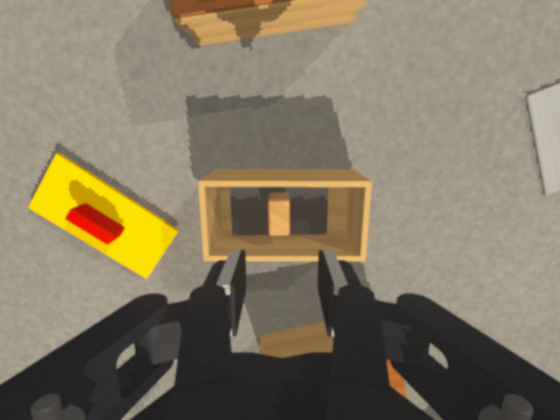

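The wrist view shows the open box with its rim centred at (285,215). The stamp handle is at (279,216), between the fingers, and the base is at (279,210). I correct by (-4, +0.5) mm, go down and pinch the handle.

>>> carry_out(targets=[[[0,0,0],[-0.004,0.0005,-0.03],150],[[0,0,0],[0,0,-0.03],150],[[0,0,0],[0,0,-0.02],150],[[0,0,0],[0,0,-0.015],150],[[0,0,0],[0,0,-0.011],150]], newtons=45)

```text
t: 23.02
tcp_pos: [538.7, -157.6, 200.2]
eef_rot: [0.761, 0.649, 0.0, 0.0]
ft_force: [-0.9, -1.1, 0.5]
opening: 35.0
finger_force: 0.0
```

>>> carry_out(targets=[[[0,0,0],[0,0,0],150],[[0,0,0],[0,0,0],255],[[0,0,0],[0,0,0],255],[[0,0,0],[0,0,0],255],[[0,0,0],[0,0,0],255]])

```text
t: 23.65
tcp_pos: [538.9, -158.1, 201.6]
eef_rot: [0.761, 0.649, 0.001, 0.001]
ft_force: [1.7, -0.5, 6.0]
opening: 15.1
finger_force: 45.1
```

>>> carry_out(targets=[[[0,0,0],[0,0,0],255]])

```text
t: 23.78
tcp_pos: [538.9, -158.1, 201.5]
eef_rot: [0.761, 0.649, 0.001, 0.001]
ft_force: [0.8, -1.1, 5.9]
opening: 15.2
finger_force: 45.1
```

>>> carry_out(targets=[[[0,0,0],[0,0,0.01],255],[[0,0,0],[0,0,0.02],255],[[0,0,0],[0,0,0.035],255],[[0,0,0],[0,0,0.035],255],[[0,0,0],[0,0,0.005],255]])

```text
t: 24.4
tcp_pos: [538.9, -158.3, 308.9]
eef_rot: [0.761, 0.649, 0.002, 0.002]
ft_force: [-0.8, 0.0, -3.7]
opening: 15.2
finger_force: 44.4
```

>>> carry_out(targets=[[[0,0,0],[0,0,0],255],[[0,0,0.0167],[0.002,0.0388,0],255],[[0,0,0.0167],[0.002,0.0388,0],255],[[0,0,0.0167],[0.002,0.0388,0],255],[[0,0,0.0167],[0.002,0.0388,0],255]])

```text
t: 25.02
tcp_pos: [545.7, -1.1, 304.0]
eef_rot: [0.739, 0.674, -0.001, -0.001]
ft_force: [0.5, -0.5, -2.9]
opening: 14.7
finger_force: 44.4
```

>>> carry_out(targets=[[[0,0,0.0167],[0.002,0.0388,0],255],[[0,0,0.0167],[0.002,0.0388,0],255],[[0,0,0.0167],[0.002,0.0388,0],255],[[0,0,0.0167],[0.002,0.0388,0],255],[[0,0,0.0167],[0.002,0.0388,0],255]])

```text
t: 25.65
tcp_pos: [555.7, 192.6, 303.8]
eef_rot: [0.71, 0.704, -0.002, -0.001]
ft_force: [-0.1, 0.1, -3.3]
opening: 15.4
finger_force: 44.4
```

>>> carry_out(targets=[[[0,0,0.0167],[0.002,0.0388,0],255],[[0,0,0.0167],[0.002,0.0388,0],255],[[0,0,0.0167],[0.002,0.0388,0],255],[[0,0,0],[0,0,0],255],[[0,0,0],[0,0,0],255]])

```text
t: 26.28
tcp_pos: [562.0, 307.4, 303.8]
eef_rot: [0.692, 0.722, -0.002, -0.0]
ft_force: [0.3, -0.7, -3.8]
opening: 15.0
finger_force: 44.4
```

Run:
```python
from h import *
s=ctrl.state();print(s["tcp_pos"],s["eef_rot"].round(3),s["ft_force"].round(1),s["opening"])
for n in("wrist","top"):
    c=viewer.camera(n);cv2.imwrite(f"pics/{n}4.png",c["image"]);W=world(c);z=W[...,2];ok=c["z_map"]>0
    m=mask(c,(5,60,60),(25,255,255))&ok&(abs(z-7.5)<4)&(abs(W[...,0]-563)<80)&(abs(W[...,1]-307)<80)
    m=cv2.morphologyEx(m.astype(np.uint8),cv2.MORPH_OPEN,np.ones((3,3)))>0
    p=W[m];print(n,m.sum(),cv2.minAreaRect(p[:,:2].astype(np.float32)) if m.sum()>9 else 0, np.percentile(p[:,:2],[.5,99.5],axis=0))
a=cv2.imread("pics/wrist4.png")
```

```text
[562.04948371 307.3604318  303.84910014] [ 0.692  0.722 -0.002 -0.   ] [ 0.3 -0.7 -3.8] 15.0221276696965
wrist 11827 ((559.6027221679688, 337.1372375488281), (130.89422607421875, 67.53746795654297), 2.911487340927124) [[494.97421061 304.85615076]
 [624.15524568 372.22716398]]
top 2501 ((564.49755859375, 307.3855895996094), (131.3265380859375, 131.1739044189453), 4.044577121734619) [[497.84049623 241.90554514]
 [630.52789632 369.05754367]]
```

View pics/wrist4.png

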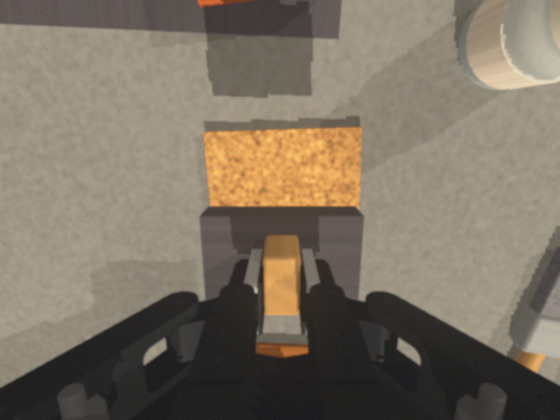

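The wrist view shows the stamp held upright, with its handle at (282,275). It is over the pad, whose left half is visible at (285,168). The stamp is centred to about 1 mm, so I lower it gently.

>>> carry_out(targets=[[[0,0,0],[0.0005,-0.001,-0.03],255],[[0,0,0],[0,0,-0.03],255],[[0,0,0],[0,0,-0.02],255],[[0,0,0],[0,0,-0.01],255],[[0,0,0],[0,0,-0.004],255]])

```text
t: 27.0
tcp_pos: [563.1, 306.6, 211.6]
eef_rot: [0.692, 0.721, 0.0, 0.0]
ft_force: [0.2, 0.3, -3.7]
opening: 15.3
finger_force: 44.4
```

>>> carry_out(targets=[[[0,0,0],[0,0,-0.0015],255],[[0,0,0],[0,0,0],255]])

```text
t: 27.25
tcp_pos: [563.2, 307.0, 210.9]
eef_rot: [0.692, 0.722, 0.001, 0.0]
ft_force: [-0.2, -0.4, -3.4]
opening: 15.3
finger_force: 44.4
```

>>> carry_out(targets=[[[0,0,0],[0,0,-0.001],255],[[0,0,0],[0,0,0],255]])

```text
t: 27.5
tcp_pos: [562.9, 306.9, 209.4]
eef_rot: [0.692, 0.722, 0.0, -0.0]
ft_force: [-1.1, 0.1, -3.1]
opening: 14.7
finger_force: 44.4
```

>>> carry_out(targets=[[[0,0,0],[0,0,-0.0015],255],[[0,0,0],[0,0,0],255]])

```text
t: 27.75
tcp_pos: [562.8, 306.8, 207.5]
eef_rot: [0.692, 0.722, -0.0, -0.0]
ft_force: [0.2, 0.5, -3.8]
opening: 15.1
finger_force: 44.4
```

>>> carry_out(targets=[[[0,0,0],[0,0,-0.001],255],[[0,0,0],[0,0,0],255]])

```text
t: 28.0
tcp_pos: [562.9, 306.8, 206.5]
eef_rot: [0.692, 0.722, -0.0, -0.0]
ft_force: [-1.0, 0.4, -3.2]
opening: 14.7
finger_force: 44.4
```

>>> carry_out(targets=[[[0,0,0],[0,0,-0.001],255],[[0,0,0],[0,0,0],255]])

```text
t: 28.25
tcp_pos: [562.9, 306.8, 205.7]
eef_rot: [0.692, 0.722, 0.0, -0.0]
ft_force: [-0.8, 1.2, -2.7]
opening: 15.4
finger_force: 44.4
```

>>> carry_out(targets=[[[0,0,0],[0,0,-0.0007],255],[[0,0,0],[0,0,0],255]])

```text
t: 28.5
tcp_pos: [563.0, 306.8, 205.6]
eef_rot: [0.692, 0.722, 0.0, -0.0]
ft_force: [-4.8, -1.9, 5.9]
opening: 15.2
finger_force: 45.5
```

>>> carry_out(targets=[[[0,0,0],[0,0,-0.0005],255],[[0,0,0],[0,0,0],255]])

```text
t: 28.75
tcp_pos: [563.0, 306.7, 205.6]
eef_rot: [0.692, 0.722, 0.0, -0.0]
ft_force: [-6.5, -2.5, 9.6]
opening: 15.1
finger_force: 46.3
```

Contact. I release gently, retreat straight up and check.

>>> carry_out(targets=[[[0,0,0],[0,0,0.0007],255],[[0,0,0],[0,0,0],210],[[0,0,0],[0,0,0],170],[[0,0,0],[0,0,0],130],[[0,0,0],[0,0,0],130]])

```text
t: 29.38
tcp_pos: [563.0, 306.9, 205.1]
eef_rot: [0.692, 0.722, 0.0, 0.0]
ft_force: [-0.2, -0.5, 0.1]
opening: 42.0
finger_force: 0.0
```

>>> carry_out(targets=[[[0,0,0],[0,0,0.02],130],[[0,0,0],[0,0,0.04],130],[[0,0,0],[0,0,0.05],130],[[0,0,0],[-0.03,0,0.04],130],[[0,0,0],[-0.03,0,0],130]])

```text
t: 30.0
tcp_pos: [503.7, 306.3, 360.6]
eef_rot: [0.693, 0.721, 0.004, 0.001]
ft_force: [-0.4, 0.2, -1.3]
opening: 41.9
finger_force: 0.0
```

>>> carry_out(targets=[[[0,0,0],[-0.03,0,0],130],[[0,0,0],[0,0,0],130],[[0,0,0],[0,0,0],130]])

```text
t: 30.38
tcp_pos: [473.4, 306.6, 356.3]
eef_rot: [0.692, 0.722, 0.001, 0.0]
ft_force: [1.2, -0.8, -0.3]
opening: 42.1
finger_force: 0.0
```

Run:
```python
from h import *
s=ctrl.state();print(s["t"],s["tcp_pos"],s["ft_force"].round(1),s["opening"])
for n in("top","wrist"):
    c=viewer.camera(n);cv2.imwrite(f"pics/{n}5.png",c["image"]);W=world(c);z=W[...,2];ok=c["z_map"]>0
    pr=ok&(abs(W[...,0]-563)<80)&(abs(W[...,1]-307)<80)
    for nm,m in(("handle",pr&(z>48)&(z<62)),("base",pr&(z>22)&(z<36)),("pad",pr&(abs(z-8)<4)&mask(c,(5,60,60),(25,255,255))),("lid",ok&(abs(W[...,1]-135)<60)&(abs(W[...,0]-550)<80)&(z>5)&(z<14))):
        m=cv2.morphologyEx(m.astype(np.uint8),cv2.MORPH_OPEN,np.ones((3,3)))>0
        p=W[m]
        if len(p)>9:
            r=cv2.minAreaRect(p[:,:2].astype(np.float32));print(n,nm,len(p),np.round(r[0],1),np.round(r[1],1),round(r[2],1),np.median(p[:,2]).round(1))
a=cv2.imread("pics/top5.png");b=cv2.imread("pics/wrist5.png")
cv2.imwrite("pics/fin.png",cv2.resize(np.hstack([a,b]),(800,300)))
```

```text
30.375 [473.43710437 306.64279876 356.3450182 ] [ 1.2 -0.8 -0.3] 42.05909206713846
top handle 111 [563.  309.4] [16.  27.4] 2.9 55.0
top base 678 [563.  309.7] [81.4 47.6] 2.8 27.3
top pad 2376 [564.3 307.3] [131.4 130.8] 3.8 7.4
top lid 1155 [552.1 136.2] [117.   58.2] 0.0 8.3
wrist handle 614 [560.8 308. ] [16.2 27.9] 2.7 55.1
wrist base 3162 [561.1 307.8] [80.6 46.4] 2.4 27.4
wrist pad 11255 [561.8 305.1] [130.3 130.1] 4.1 7.4
wrist lid 1469 [515.9 136.3] [51.  54.7] 0.1 8.5
```

View pics/fin.png

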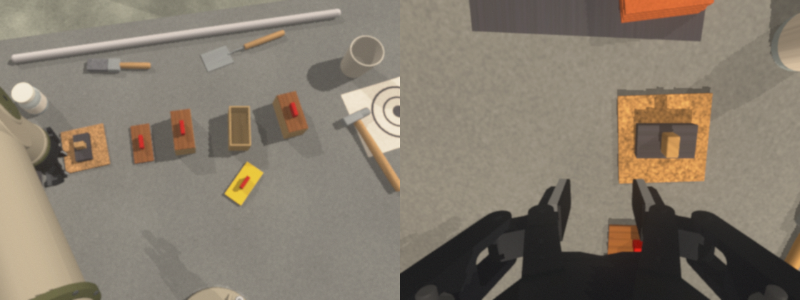

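The final views show the stamp upright on the pad at (80,148), 2–3 mm off centre. The lid lies flat with its grip up at (142,143). The heavy box is open at (240,127), and the other two are closed. Handing in.

```bash
python3 -c "
from bench import ctrl
print(ctrl.hand_in())"
```

```text
the job is handed in; nothing more can be done
None
```

The middle box was the heavy one (about 5.4 N against 2.6 N for the other two); its stamp now stands upright on the cork pad, 2–3 mm off centre, its lid lies flat grip up, the other two boxes are closed, and I handed the job in at about 30 s.

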